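Check the hand brake of a roll-out cassette shelf

TASK

Check the brake lever on the blue roll-out shelf: with the outside of the fingers, never gripping it or reaching behind it, gently press the yellow lever towards the grip bar until it meets its stop, short of the bar, hold it there for about a second, and let it spring all the way back out with the fingers off it. Then press it to its stop once more and finish while still holding it there. Do not touch the bar, and leave everything standing about where it is.

Things in the scene. Friction and masses are not known exactly. Their poses are not given: they have to be found in the camera images.
- shelf: Blue steel roll-out shelf, fixed, 340 mm wide (y), 250 mm deep, tray floor 32 mm above the table. Origin on the table below the middle of the grip bar; x points into the shelf (the way the lever is pressed), y along the bar, z up; turned up to 0.5 rad. A chrome tube with a bayonet cap lies fixed across its rear, 98 mm high. The table is free for 100 mm in front of press_pad.
- bar_mid (a point): Middle of the fixed chrome bar with a black rubber grip, 25 mm diameter, 320 mm long, lying along the shelf's y at x = 0, its axis 100 mm above the table; held at both ends by blue posts 12 mm wide, 115 mm high. Not to be touched. Axes as the shelf.
- brake_lever (a joint): Yellow hand lever on the robot's side of the bar: blade 10 mm thick, 22 mm tall (89 to 111 mm above the table), 173 mm long from its upright pivot. 0 rad = fully out, pointing along the shelf's -y, splayed 0.30 rad away from the bar. Grows as pressed in; hard stop at 0.32 rad, nearly parallel to the bar, some 13 mm still free before it. A spring returns it.
- lever_pivot (a point): The lever's upright hinge axis at the lever's mid-height (100 mm above the table), fixed to the shelf: 36 mm in front of the bar's axis, 115 mm from its middle towards the shelf's +y. The dark clamp around it is 52 x 26 mm, its top 124 mm high.
- press_pad (a point): Point to press: on the lever's outer face (away from the bar), at mid-height, 115 mm from the pivot; moves with the lever, 37 mm from fully out to the stop. x axis square to the blade, inwards to the bar; y along the blade to the pivot; z up. Pressing here takes about 2 N to start and 5 N at the stop; more only loads the stop.
- lever_back (a point): Inner face of the black rubber strip 4 mm thick on the lever's inner side, facing the bar, 120 mm long and 16 mm tall; not to be touched. The point is the middle of that face, 90 mm from the pivot; axes as press_pad.
- teal_cassette: Loose teal tissue cassette, 28 x 40 x 9 mm, lying on the shelf's tray behind the bar. Bystander. Origin under its centre.
- pink_cassette: Loose pink tissue cassette, 28 x 40 x 9 mm, on the table. Bystander. Origin under its centre.
- embedding_ring: Loose pewter-coloured ring, 38 mm across, 12 mm high, on the shelf's tray behind the bar. Bystander. Origin under its centre.
- spot_plate: Loose white ceramic spot plate, 85 x 110 x 10 mm, on the table. Bystander. Origin under its centre.
- amber_vial: Loose amber glass vial, 32 mm diameter, 65 mm high, standing on the table. Bystander. Origin under its centre.
- fixative_jar: Loose closed jar, 56 mm diameter, 75 mm high, standing on the table. Bystander. Origin under its centre.

How it is judged:
On the way, in this order (a step that is already met when the one before it is completed fails the run):
1. the lever is pressed to its stop by the fingers and held there (value of joint brake_lever above 0.295 rad and contact force between the fingers and brake_lever above 1 N), for 0.8 s.
2. the lever has sprung fully out, the fingers off it (value of joint brake_lever below 0.03 rad and contact force between the fingers and brake_lever below 0.2 N), for 0.2 s.
At the end, for the whole second after the job is handed in: The lever has been pressed to its stop and held about a second (0.8 s), let out fully (below 0.03 rad, fingers off), and is again held at its stop by the fingers (above 0.295 of 0.32 rad, with 1 to 35 N); every loose thing is within 15 mm of where it stood (all of step 1 and contact force between the fingers and brake_lever below 35 N and distance of each of teal_cassette, pink_cassette, embedding_ring, spot_plate, amber_vial, fixative_jar from where it was at the start of the episode below 0.015 m); the arm keeps its last pose, push and grip.
It fails at once if the lever is forced (more than 35 N) (contact force between the fingers and brake_lever above 35 N).
It fails at once if the fingers touch the grip bar (contact force between the fingers and shelf_c16 above 0.5 N or contact force between the fingers and shelf_c17 above 0.5 N).
It fails at once if a finger is put behind the lever or grips it (contact force between the fingers and brake_lever_c3 above 0.5 N).
It fails at once if a loose thing is lifted, carried or pushed away (15 mm) (distance of any of teal_cassette, pink_cassette, embedding_ring, spot_plate, amber_vial, fixative_jar from where it was at the start of the episode above 0.015 m).
It fails at once if the vial or the jar is tipped (angle between any of amber_vial, fixative_jar's own z axis and vertical above 0.4 rad).
It also fails if it takes over 38 s, if anything falls off the work surface, if the arm or the gripper's body presses on something with over 40 N, if the wrist force passes 120 N, or if a joint passes its speed limit or range.

ROBOT

A 6-joint arm with a two-finger parallel gripper is mounted at the origin on the work surface. World frame = base frame: x ahead of the robot, y to its left, z up, the work surface at z = 0. Lengths are in m, angles in rad, forces in N, time in s.
With the tool pointing down it reaches from about 0.25 to 0.725 m from the base axis. Payload 4 kg.
Tool frame: the origin (TCP) lies on the centre line of the jaws, within the pads' length; the fingertips stand 17 mm ahead of it and the grasp point (between the pads) lies 2 mm behind it; z points along the fingers, y is the line along which they close (so a half turn about z gives the same grasp; the last joint's range is limited). The gripper opens to 85 mm and grips with 20 to 120 N. Pads are 22 mm wide; open, the fingers measure 114 mm over their backs; the gripper's body (76 mm by 85 mm) begins 54 mm behind the grasp point. The pads swing forward as they close: fully open they stand 13 mm farther back than shut.
Start: joints at [1.336, 0.241, 0.005, 1.335, 0, 1.571], TCP at [0.116, 0.486, 0.248] pointing down, gripper open.
Joint ranges: [-2.72, 2.72], [-1.05, 1.87], [-1.09, 1.28], [-1.99, 2.15], [-1.42, 1.44], [-3.14, 3.14]. Speed limits (rad/s): [2.79, 2.79, 3.14, 3.14, 3.14, 3.14].

INTERFACE

Orientations are given as a unit quaternion [x, y, z, w].
In Python, from workcell import bot, camera, get_calibration gives the robot as it stands.
- The arm moves only by the tool apply_moves, never from a script. Its argument "steps" is a list of rows, each a list of 3 entries, a list of its own where there are three numbers: the shift along the tool's x, y, z as a fraction of full scale, then the turn, a rotation vector about the tool's x, y, z as a fraction of full scale, then the opening, from 0 (shut) to 1 (fully open). A call has exactly 8 rows; each row shifts and turns the commanded pose from where the row before left it, along the tool's axes as they then stand; what a row does not reach is not made up. Full scale, the value 1, is 20 cm for a shift and pi rad for a turn. A row lasts 1/12 s, in which the tool goes at most 41.7 mm and 7.16 degrees, less where a joint would pass 70% of its speed; a pose out of reach is approached as far as the arm can. A call with a number of a shift or a turn outside -1 to 1 is refused whole. A call with a gripper value outside its range is refused whole. The fingers move at their own pace and stop on an object; the grip force is fixed at half the most. Time passes only in rows, so rows that do not move let the fingers close, or fill a call up. It gives the time, the measured TCP pose, the force, the opening and the grip force at its end, in the units of the state.
- bot.get_obs(): the state, without advancing time (a new reading comes with each control period).
- camera(name): name is "scene" or "top"; returns (picture, depth): 480x640x3 uint8, red, green, blue; 480x640 float32, m along the optical axis (not along the pixel's ray), 0 where there is no reading.
- get_calibration(name): a dict with "fov_y" (degrees; the focal length in pixels is half the picture's height over the tangent of half this angle, whatever the lens; pixels are square), "cx", "cy" (the principal point, pixels), "dist_coeffs" ([k1, k2, p1, p2, k3] as OpenCV has them; the pictures are not rectified), "rvec" (rotation vector, rad) and "tvec" (3), from world to camera coordinates, as OpenCV has them. Camera axes: x right, y down, z forward; pixel columns grow to the right and rows downward; lengths in m; the calibration is good to about 2 mm. A picture is of the moment at which its call begins. get_calibration takes no time and is no camera call.
- bot.job_done(): hands the job in; it is judged then, once.
The state is a dict: "clock": time; "joint_pos": joint angles; "joint_vel": joint speeds; "tau": joint torques, N m; "eef_pos": TCP position; "tool_rot": TCP orientation; "ft_force": force on the tool from outside, world axes, zero at the start; "ft_torque": the same for the moment, N m; "grip_width": finger opening in m; "grasp_force": force on a finger pad.
Only numpy, scipy, OpenCV 4.12 (cv2) and the standard library are available. Lean on these libraries where they do the work, as an engineer would, in place of code of your own. Each camera call takes 0.05 s, during which the arm holds its last target. There are 200 camera calls.

## Working session

There is one attempt and no reset: what is moved stays moved. The work goes in short steps, Python scripts to look and compute and a tool call to move; the robot and the scene stay as the last step left them, time stands still between calls to the robot, and variables do not carry over. Pictures are saved under pics/ and viewed, at most 10 in all, crops included, and the job is handed in when it is done.

Besides the shell and the picture viewer there is one more tool, called after ">>>" as name([rows], argument=value, ...), one row to a line, values as JSON. apply_moves: Moves the arm, as the interface text tells. Its arguments: {"type":"object","properties":{"steps":{"type":"array"}},"required":["steps"]}

```bash
mkdir -p pics; ls
cat > h.py <<'E'
import numpy as np, cv2
from workcell import bot, camera, get_calibration
def cal(n):
    c=get_calibration(n); f=240/np.tan(np.radians(c["fov_y"])/2)
    K=np.array([[f,0,c["cx"]],[0,f,c["cy"]],[0,0,1]]); R=cv2.Rodrigues(np.array(c["rvec"],float))[0]
    return K,np.array(c["dist_coeffs"],float),R,np.array(c["tvec"],float).ravel()
def rays(n,px):
    K,d,R,t=cal(n); u=cv2.undistortPoints(np.array(px,float).reshape(-1,1,2),K,d).reshape(-1,2)
    return -R.T@t, np.c_[u,np.ones(len(u))]@R
def onplane(n,px,z):
    o,D=rays(n,px); return o+D*((z-o[2])/D[:,2])[:,None]
def pts(n,px,dep):
    o,D=rays(n,px); px=np.array(px).astype(int); return o+D*dep[px[:,1],px[:,0]][:,None]
E
python3 - <<'E'
from h import *
for n in("scene","top"):
    p,d=camera(n); cv2.imwrite(f"pics/{n}0.png",p[:,:,::-1]); np.savez(f"{n}0.npz",p=p,d=d)
    print(n,cal(n)[0][0,0],rays(n,[[320,240]]))
o=bot.get_obs(); print({k:np.round(v,4).tolist() for k,v in o.items()})
E
```

```text
pics
scene 513.5590465288806 (array([ 1.13015988, -0.25148926,  0.79035373]), array([[-0.58078803,  0.36026696, -0.73078445]]))
top 600.7450514085028 (array([0.44773035, 0.04210997, 1.28953543]), array([[ 0.09345314,  0.00723836, -0.99560587]]))
{'clock': 0.1, 'joint_pos': [1.336, 0.2413, 0.0039, 1.3352, -0.0, 1.5708], 'joint_vel': [0.0002, -0.0012, 0.0038, 0.0004, 0.0005, 0.0021], 'tau': [-0.0002, -37.3138, 25.301, 0.0109, 0.0, -0.0], 'eef_pos': [0.1162, 0.4858, 0.2475], 'tool_rot': [0.1171, 0.9931, -0.0009, -0.0001], 'ft_force': [-0.0946, -0.2196, -0.2522], 'ft_torque': [-0.0274, -0.0039, -0.0456], 'grasp_force': 0.0, 'grip_width': 0.0856}
```

View pics/scene0.png

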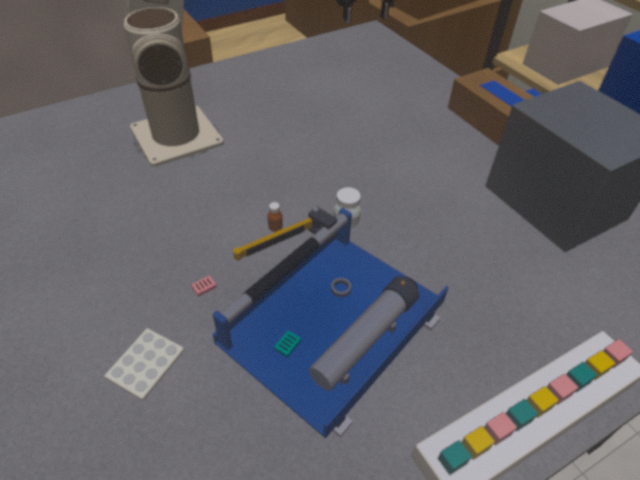

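View pics/top0.png

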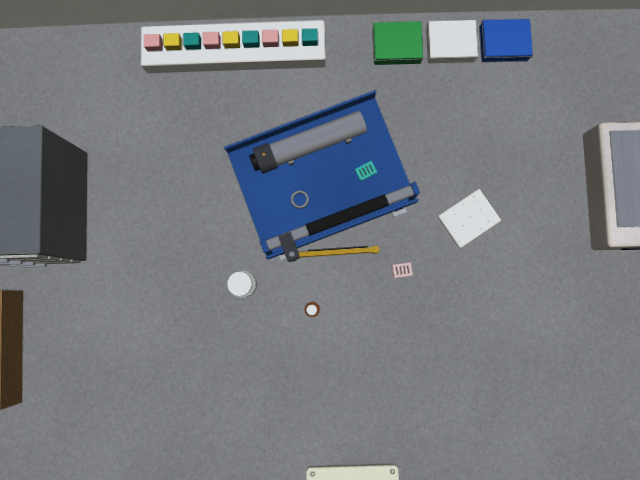

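The scene view shows the lever from its dark clamp at about (322,217) to its tip at (238,253). In the top view it runs from the clamp at (289,247) to the tip at (378,250), with the bar going from (268,245) to (415,192). Close by are the vial (312,309), the jar (241,284) and the pink cassette (402,270).

```bash
cat >> h.py <<'E'
def lever(p):
    h=cv2.cvtColor(p,cv2.COLOR_RGB2HSV); m=cv2.inRange(h,(15,120,80),(32,255,255)); m[:200]=0;m[320:]=0;m[:,:230]=0;m[:,450:]=0
    ys,xs=np.nonzero(m); q=onplane("top",np.c_[xs,ys],.111)[:,:2]
    vx,vy,x,y=cv2.fitLine(q.astype(np.float32),cv2.DIST_HUBER,0,.001,.001).ravel()
    v=np.array([vx,vy]); v=v*np.sign(v[1]) # towards +y (pivot)
    s=(q-[x,y])@v; w=(q-[x,y])@[-v[1],v[0]]
    return np.array([x,y]),v,s.min(),s.max(),np.percentile(w,[1,99]),len(q)
E
python3 - <<'E'
from h import *
f=np.load("top0.npz");p,d=f["p"],f["d"]
c,v,a,b,w,n=lever(p); print("lever",c,v,"tip",c+a*v,"end",c+b*v,"w",w,n,"ang",np.arctan2(v[1],v[0]))
h=cv2.cvtColor(p,cv2.COLOR_RGB2HSV)
# bar: points by depth at height 0.105..0.116 within shelf region
ys,xs=np.mgrid[170:270,250:430]; px=np.c_[xs.ravel(),ys.ravel()]
P=pts("top",px,d); m=(P[:,2]>.104)&(P[:,2]<.120); Q=P[m]
hs=h[px[m][:,1],px[m][:,0]]; blue=(hs[:,0]>100)&(hs[:,0]<130)&(hs[:,1]>150)
yel=(hs[:,0]>14)&(hs[:,0]<33)&(hs[:,1]>110)
bq=Q[blue]; print("blue posts",len(bq))
lab=bq[:,1]>bq[:,1].mean()
for l in(0,1): print(bq[lab==l].mean(0),bq[lab==l].min(0),bq[lab==l].max(0))
blk=(h[...,2]<45).astype(np.uint8)*255; 
g=Q[~blue&~yel]; print("bar pts",len(g)); L=cv2.fitLine(g[:,:2].astype(np.float32),cv2.DIST_HUBER,0,.001,.001).ravel(); print(L)
T=P[(P[:,2]>.120)&(P[:,2]<.13)]; print("clamp top",len(T),T.mean(0),cv2.minAreaRect(T[:,:2].astype(np.float32)*1000))
print("levertop z",np.median(Q[yel][:,2]))
for nm,uv,z in(("jar",(241,284),.075),("vial",(312,309),.065),("pink",(402,270),.009),("plate",(469,218),.01)): print(nm,onplane("top",[uv],z))
E
```

```text
lever [0.5346365  0.01253851] [-0.03573689  0.9993612 ] tip [ 0.53740274 -0.06481774] end [0.53170656 0.09447246] w [-0.00567058  0.00559879] 442 ang 1.6065409
blue posts 134
[ 0.65098437 -0.12452834  0.11355263] [ 0.59348105 -0.14690649  0.10426613] [0.66595331 0.01134806 0.11980405]
[0.55408228 0.15236439 0.11289456] [0.53807248 0.02133337 0.10462704] [0.61205603 0.16711131 0.11898469]
bar pts 1639
[ 0.34619623 -0.93816215  0.610839   -0.01550545]
clamp top 314 [0.54822708 0.11184401 0.12360866] ((547.9570922851562, 111.7176513671875), (51.54548645019531, 25.79127311706543), 19.097213745117188)
levertop z 0.10956632607547456
jar [[0.47721564 0.21305306 0.075     ]]
vial [[0.42276927 0.07125289 0.065     ]]
pink [[ 0.49856722 -0.12139287  0.009     ]]
plate [[ 0.60580322 -0.27005301  0.01      ]]
```

>>> apply_moves([
  [[-0.145, -0.128, 0], [0, 0, 0], 0],
  [[-0.145, -0.128, 0], [0, 0, 0], 0],
  [[-0.145, -0.128, 0], [0, 0, 0], 0],
  [[-0.145, -0.128, 0], [0, 0, 0], 0],
  [[-0.145, -0.128, 0], [0, 0, 0], 0],
  [[-0.145, -0.128, 0], [0, 0, 0], 0],
  [[-0.145, -0.128, 0], [0, 0, 0], 0],
  [[-0.145, -0.128, 0], [0, 0, 0], 0],
])

```text
clock: 0.77
eef_pos: [0.2947, 0.2313, 0.2481]
tool_rot: [0.117, 0.993, -0.0, -0.0]
ft_force: [1.7, 0.3, 0.1]
grip_width: 0.0003
grasp_force: 0.0
```

>>> apply_moves([
  [[-0.145, -0.128, 0], [0, 0, 0], 0],
  [[-0.145, -0.128, 0], [0, 0, 0], 0],
  [[-0.145, -0.128, 0], [0, 0, 0], 0],
  [[-0.145, -0.128, 0], [0, 0, 0], 0],
  [[-0.145, -0.128, 0], [0, 0, 0], 0],
  [[-0.145, -0.128, 0], [0, 0, 0], 0],
  [[-0.145, -0.128, 0], [0, 0, 0], 0],
  [[0, 0, 0], [0, 0, 0], 0],
])

```text
clock: 1.43
eef_pos: [0.4532, 0.0067, 0.2477]
tool_rot: [0.121, 0.993, -0.001, 0.001]
ft_force: [1.2, 0.3, 0.4]
grip_width: -0.0003
grasp_force: 0.0
```

>>> apply_moves([
  [[0, 0, 0], [0, 0, -0.035], 0],
  [[0, 0, 0], [0, 0, -0.035], 0],
  [[0, 0, 0], [0, 0, -0.035], 0],
  [[0, 0, 0], [0, 0, -0.035], 0],
  [[0, 0, 0], [0, 0, 0], 0],
  [[0, 0, 0], [0, 0, 0], 0],
  [[0, 0, 0], [0, 0, 0], 0],
  [[0, 0, 0], [0, 0, 0], 0],
])

```text
clock: 2.1
eef_pos: [0.4499, 0.0118, 0.2482]
tool_rot: [-0.102, 0.995, 0.0, -0.0]
ft_force: [-0.9, -0.3, 0.6]
grip_width: -0.0001
grasp_force: 0.0
```

>>> apply_moves([
  [[-0.035, -0.038, 0.148], [0, 0, 0], 0],
  [[-0.035, -0.038, 0.148], [0, 0, 0], 0],
  [[-0.035, -0.038, 0.148], [0, 0, 0], 0],
  [[-0.035, -0.038, 0.148], [0, 0, 0], 0],
  [[-0.035, -0.038, 0.148], [0, 0, 0], 0],
  [[0, 0, 0], [0, 0, 0], 0],
  [[0, 0, 0], [0, 0, 0], 0],
  [[0, 0, 0], [0, 0, 0], 0],
])

```text
clock: 2.77
eef_pos: [0.4924, -0.0182, 0.1014]
tool_rot: [-0.102, 0.995, 0.0, 0.0]
ft_force: [1.1, 0.3, 0.7]
grip_width: -0.0001
grasp_force: 0.0
```

Run:
```python
from h import *
p,d=camera("scene"); cv2.imwrite("pics/s1.png",cv2.resize(p[150:390,130:450,::-1],None,fx=2.4,fy=2.4))
o=bot.get_obs(); print({k:np.round(o[k],4).tolist() for k in("clock","eef_pos","ft_force","joint_pos")})
```

```text
{'clock': 2.8167, 'eef_pos': [0.493, -0.0182, 0.1021], 'ft_force': [-1.367, -0.1553, -0.7092], 'joint_pos': [-0.037, 0.342, -0.2612, 0.965, 0.0001, -0.242]}
```

View pics/s1.png

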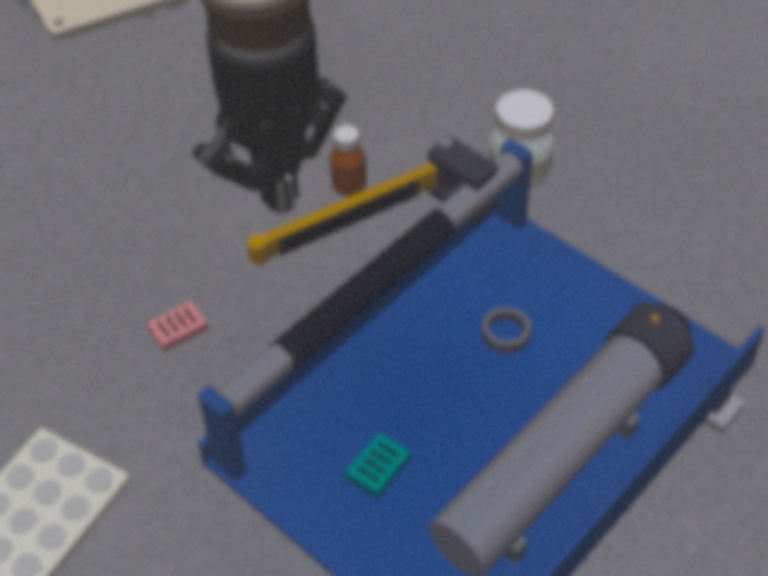

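The crop shows the closed fingertips at about (283,195), in front of the lever's outer face and mid-blade. The bystanders are clear. I'll lower slightly and approach.

>>> apply_moves([
  [[-0.02, 0, 0.015], [0, 0, 0], 0],
  [[-0.02, 0, 0.01], [0, 0, 0], 0],
  [[-0.02, 0, 0], [0, 0, 0], 0],
  [[-0.02, 0, 0], [0, 0, 0], 0],
  [[-0.02, 0, 0], [0, 0, 0], 0],
  [[-0.02, 0, 0], [0, 0, 0], 0],
  [[-0.02, 0, 0], [0, 0, 0], 0],
  [[-0.02, 0, 0], [0, 0, 0], 0],
])

```text
clock: 3.48
eef_pos: [0.5232, -0.0122, 0.0952]
tool_rot: [-0.102, 0.995, -0.0, -0.001]
ft_force: [-2.7, -2.0, 1.6]
grip_width: 0.0001
grasp_force: 1.2
```

>>> apply_moves([
  [[-0.02, 0, 0], [0, 0, 0], 0],
  [[-0.02, 0, 0], [0, 0, 0], 0],
  [[-0.02, 0, 0], [0, 0, 0], 0],
  [[-0.02, 0, 0], [0, 0, 0], 0],
  [[0, 0, 0], [0, 0, 0], 0],
  [[0, 0, 0], [0, 0, 0], 0],
  [[0, 0, 0], [0, 0, 0], 0],
  [[0, 0, 0], [0, 0, 0], 0],
])

```text
clock: 4.15
eef_pos: [0.5386, -0.0088, 0.0951]
tool_rot: [-0.102, 0.995, -0.0, -0.0]
ft_force: [-3.0, -3.9, -0.3]
grip_width: 0.0001
grasp_force: 1.7
```

```bash
cat > chk.py <<'E'
from h import *
F=[]
for i in range(3):
    p,d=camera("top"); o=bot.get_obs(); F.append(o["ft_force"])
print(o["clock"],np.round(o["eef_pos"],4),"F",np.round(np.mean(F,0),2))
try:
    c,v,a,b,w,n=lever(p); print("joint",np.arctan2(v[1],v[0])-1.6065,n,"tip",c+a*v)
except Exception as e: print(e)
E
python3 chk.py
```

```text
4.3 [ 0.5386 -0.0088  0.0951] F [-3.45 -3.87 -1.04]
joint 0.21459639 139 tip [0.54747502 0.03508316]
```

>>> apply_moves([
  [[-0.01, 0, 0], [0, 0, 0], 0],
  [[-0.01, 0, 0], [0, 0, 0], 0],
  [[-0.01, 0, 0], [0, 0, 0], 0],
  [[-0.01, 0, 0], [0, 0, 0], 0],
  [[0, 0, 0], [0, 0, 0], 0],
  [[0, 0, 0], [0, 0, 0], 0],
  [[0, 0, 0], [0, 0, 0], 0],
  [[0, 0, 0], [0, 0, 0], 0],
])

```text
clock: 4.97
eef_pos: [0.5465, -0.0071, 0.0952]
tool_rot: [-0.102, 0.995, -0.0, -0.0]
ft_force: [-3.5, -4.1, -0.7]
grip_width: 0.0002
grasp_force: 2.2
```

```bash
python3 chk.py
python3 - <<'E'
from h import *
p,d=camera("top"); cv2.imwrite("pics/t2.png",cv2.resize(p[170:300,240:440,::-1],None,fx=4,fy=4))
E
```

```text
5.1167 [ 0.5465 -0.0072  0.0952] F [-3.56 -3.68 -0.28]
joint 0.2553873 114 tip [0.55063745 0.03795631]
```

View pics/t2.png

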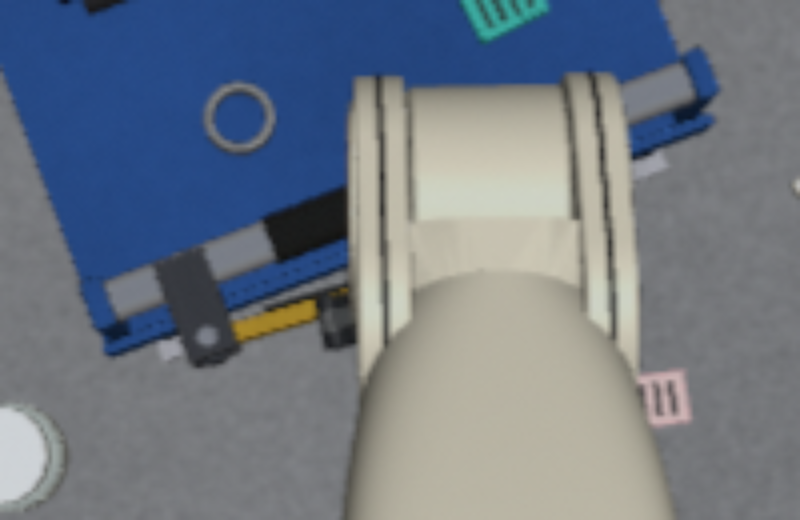

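The top crop shows the lever's root at (275,318), nearly parallel to the bar. The gripper linkage at (340,318) sits outside it and the bystanders have not moved. I'll continue in fine steps.

>>> apply_moves([
  [[-0.005, 0, 0], [0, 0, 0], 0],
  [[-0.005, 0, 0], [0, 0, 0], 0],
  [[-0.005, 0, 0], [0, 0, 0], 0],
  [[-0.005, 0, 0], [0, 0, 0], 0],
  [[-0.005, 0, 0], [0, 0, 0], 0],
  [[0, 0, 0], [0, 0, 0], 0],
  [[0, 0, 0], [0, 0, 0], 0],
  [[0, 0, 0], [0, 0, 0], 0],
])

```text
clock: 5.83
eef_pos: [0.5512, -0.006, 0.0952]
tool_rot: [-0.102, 0.995, 0.0, -0.001]
ft_force: [-4.3, -3.3, -0.3]
grip_width: -0.0001
grasp_force: 2.4
```

```bash
python3 chk.py
```

```text
5.9833 [ 0.5512 -0.006   0.0951] F [-3.99 -3.29 -0.7 ]
joint 0.27317476 113 tip [0.5475864  0.05457908]
```

>>> apply_moves([
  [[-0.005, 0, 0], [0, 0, 0], 0],
  [[-0.005, 0, 0], [0, 0, 0], 0],
  [[-0.005, 0, 0], [0, 0, 0], 0],
  [[0, 0, 0], [0, 0, 0], 0],
  [[0, 0, 0], [0, 0, 0], 0],
  [[0, 0, 0], [0, 0, 0], 0],
  [[0, 0, 0], [0, 0, 0], 0],
  [[0, 0, 0], [0, 0, 0], 0],
])

```text
clock: 6.65
eef_pos: [0.5541, -0.0052, 0.0952]
tool_rot: [-0.102, 0.995, 0.0, -0.001]
ft_force: [-4.7, -3.6, -0.5]
grip_width: 0.0002
grasp_force: 2.5
```

```bash
python3 chk.py
```

```text
6.8 [ 0.554  -0.0052  0.0951] F [-4.55 -3.23 -0.32]
joint 0.30517817 114 tip [0.54879011 0.05540455]
```

>>> apply_moves([
  [[-0.005, 0, 0], [0, 0, 0], 0],
  [[0, 0, 0], [0, 0, 0], 0],
  [[0, 0, 0], [0, 0, 0], 0],
  [[-0.005, 0, 0], [0, 0, 0], 0],
  [[0, 0, 0], [0, 0, 0], 0],
  [[0, 0, 0], [0, 0, 0], 0],
  [[0, 0, 0], [0, 0, 0], 0],
  [[0, 0, 0], [0, 0, 0], 0],
])

```text
clock: 7.47
eef_pos: [0.5559, -0.0047, 0.0951]
tool_rot: [-0.103, 0.995, 0.0, -0.001]
ft_force: [-4.7, -3.6, 0.2]
grip_width: 0.0001
grasp_force: 2.6
```

```bash
python3 chk.py
```

```text
7.6167 [ 0.5559 -0.0047  0.0951] F [-4.38 -2.62  0.05]
joint 0.32793808 113 tip [0.54990438 0.05573024]
```

>>> apply_moves([
  [[-0.005, 0, 0], [0, 0, 0], 0],
  [[0, 0, 0], [0, 0, 0], 0],
  [[0, 0, 0], [0, 0, 0], 0],
  [[0, 0, 0], [0, 0, 0], 0],
  [[0, 0, 0], [0, 0, 0], 0],
  [[0, 0, 0], [0, 0, 0], 0],
  [[0, 0, 0], [0, 0, 0], 0],
  [[0, 0, 0], [0, 0, 0], 0],
])

```text
clock: 8.28
eef_pos: [0.5568, -0.0044, 0.0951]
tool_rot: [-0.103, 0.995, 0.0, -0.001]
ft_force: [-4.5, -1.3, 0.6]
grip_width: 0.0001
grasp_force: 2.7
```

```bash
python3 chk.py
```

```text
8.4333 [ 0.5568 -0.0044  0.0951] F [-5.12 -2.32  0.21]
joint 0.34560895 115 tip [0.55081378 0.05519159]
```

>>> apply_moves([
  [[-0.005, 0, 0], [0, 0, 0], 0],
  [[0, 0, 0], [0, 0, 0], 0],
  [[0, 0, 0], [0, 0, 0], 0],
  [[0, 0, 0], [0, 0, 0], 0],
  [[0, 0, 0], [0, 0, 0], 0],
  [[0, 0, 0], [0, 0, 0], 0],
  [[0, 0, 0], [0, 0, 0], 0],
  [[0, 0, 0], [0, 0, 0], 0],
])

```text
clock: 9.1
eef_pos: [0.557, -0.0044, 0.0951]
tool_rot: [-0.103, 0.995, 0.0, -0.002]
ft_force: [-6.0, -3.4, 2.3]
grip_width: -0.0001
grasp_force: 3.6
```

```bash
python3 chk.py
```

```text
9.25 [ 0.557  -0.0044  0.0951] F [-6.12 -2.96  1.6 ]
joint 0.34560895 115 tip [0.55081378 0.05519159]
```

>>> apply_moves([
  [[-0.005, 0, 0], [0, 0, 0], 0],
  [[0, 0, 0], [0, 0, 0], 0],
  [[0, 0, 0], [0, 0, 0], 0],
  [[0, 0, 0], [0, 0, 0], 0],
  [[0, 0, 0], [0, 0, 0], 0],
  [[0, 0, 0], [0, 0, 0], 0],
  [[0, 0, 0], [0, 0, 0], 0],
  [[0, 0, 0], [0, 0, 0], 0],
])

```text
clock: 9.92
eef_pos: [0.5571, -0.0043, 0.0951]
tool_rot: [-0.102, 0.995, 0.0, -0.002]
ft_force: [-7.4, -3.9, 4.3]
grip_width: 0.0002
grasp_force: 4.7
```

>>> apply_moves([
  [[0, 0, 0], [0, 0, 0], 0],
  [[0, 0, 0], [0, 0, 0], 0],
  [[0, 0, 0], [0, 0, 0], 0],
  [[0, 0, 0], [0, 0, 0], 0],
  [[0, 0, 0], [0, 0, 0], 0],
  [[0, 0, 0], [0, 0, 0], 0],
  [[0, 0, 0], [0, 0, 0], 0],
  [[0, 0, 0], [0, 0, 0], 0],
])

```text
clock: 10.58
eef_pos: [0.5572, -0.0043, 0.0951]
tool_rot: [-0.102, 0.995, 0.0, -0.002]
ft_force: [-8.6, -3.0, 2.9]
grip_width: 0.0
grasp_force: 4.7
```

At the stop, the force climbs about 2 N per mm with no motion, and it has been held over 1 s. I'll release it now.

>>> apply_moves([
  [[0.0375, 0, 0], [0, 0, 0], 0],
  [[0.0375, 0, 0], [0, 0, 0], 0],
  [[0.0375, 0, 0], [0, 0, 0], 0],
  [[0.0375, 0, 0], [0, 0, 0], 0],
  [[0.0375, 0, 0], [0, 0, 0], 0],
  [[0.0375, 0, 0], [0, 0, 0], 0],
  [[0.0375, 0, 0], [0, 0, 0], 0],
  [[0.0375, 0, 0], [0, 0, 0], 0],
])

```text
clock: 11.25
eef_pos: [0.5015, -0.0166, 0.096]
tool_rot: [-0.103, 0.995, -0.0, 0.001]
ft_force: [-1.0, -0.5, 0.5]
grip_width: -0.0001
grasp_force: 0.0
```

>>> apply_moves([
  [[0, 0, 0], [0, 0, 0], 0],
  [[0, 0, 0], [0, 0, 0], 0],
  [[0, 0, 0], [0, 0, 0], 0],
  [[0, 0, 0], [0, 0, 0], 0],
  [[0, 0, 0], [0, 0, 0], 0],
  [[0, 0, 0], [0, 0, 0], 0],
  [[0, 0, 0], [0, 0, 0], 0],
  [[0, 0, 0], [0, 0, 0], 0],
])

```text
clock: 11.92
eef_pos: [0.501, -0.0166, 0.0952]
tool_rot: [-0.102, 0.995, 0.0, -0.0]
ft_force: [0.3, 0.4, 0.4]
grip_width: 0.0001
grasp_force: 0.0
```

```bash
python3 chk.py;  python3 - <<'E'
from h import *
p,d=camera("scene"); cv2.imwrite("pics/s3.png",cv2.resize(p[150:390,130:450,::-1],None,fx=2.4,fy=2.4))
E
```

```text
12.0667 [ 0.5009 -0.0166  0.0953] F [-0.04 -0.48 -0.1 ]
joint 0.004648924 189 tip [0.53442441 0.02358157]
```

View pics/s3.png

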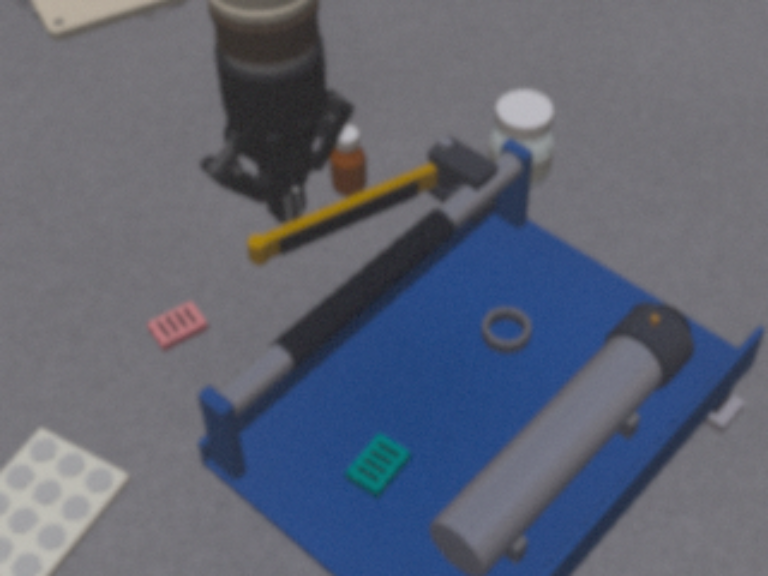

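The crop shows the lever back at its original place, tip at (262,247) as before, with the fingers off it and the bystanders unmoved. Joint reads about 0 and force about 0. Pressing again.

>>> apply_moves([
  [[-0.03, 0, 0], [0, 0, 0], 0],
  [[-0.03, 0, 0], [0, 0, 0], 0],
  [[-0.03, 0, 0], [0, 0, 0], 0],
  [[-0.03, 0, 0], [0, 0, 0], 0],
  [[-0.03, 0, 0], [0, 0, 0], 0],
  [[-0.03, 0, 0], [0, 0, 0], 0],
  [[-0.03, 0, 0], [0, 0, 0], 0],
  [[-0.03, 0, 0], [0, 0, 0], 0],
])

```text
clock: 12.78
eef_pos: [0.5476, -0.0074, 0.0949]
tool_rot: [-0.102, 0.995, -0.001, -0.001]
ft_force: [-3.9, -3.4, 1.4]
grip_width: -0.0002
grasp_force: 2.4
```

>>> apply_moves([
  [[-0.01, 0, 0], [0, 0, 0], 0],
  [[-0.01, 0, 0], [0, 0, 0], 0],
  [[-0.01, 0, 0], [0, 0, 0], 0],
  [[-0.01, 0, 0], [0, 0, 0], 0],
  [[-0.005, 0, 0], [0, 0, 0], 0],
  [[-0.005, 0, 0], [0, 0, 0], 0],
  [[-0.005, 0, 0], [0, 0, 0], 0],
  [[-0.005, 0, 0], [0, 0, 0], 0],
])

```text
clock: 13.45
eef_pos: [0.5574, -0.0048, 0.0948]
tool_rot: [-0.102, 0.995, -0.0, -0.003]
ft_force: [-9.5, -4.1, 5.6]
grip_width: -0.0
grasp_force: 5.1
```

>>> apply_moves([
  [[0, 0, 0], [0, 0, 0], 0],
  [[0, 0, 0], [0, 0, 0], 0],
  [[0, 0, 0], [0, 0, 0], 0],
  [[0, 0, 0], [0, 0, 0], 0],
  [[0, 0, 0], [0, 0, 0], 0],
  [[0, 0, 0], [0, 0, 0], 0],
  [[0, 0, 0], [0, 0, 0], 0],
  [[0, 0, 0], [0, 0, 0], 0],
])

```text
clock: 14.12
eef_pos: [0.5573, -0.0048, 0.0948]
tool_rot: [-0.102, 0.995, -0.0, -0.003]
ft_force: [-7.9, -4.0, 4.2]
grip_width: 0.0004
grasp_force: 4.2
```

```bash
python3 chk.py
```

```text
14.2667 [ 0.5573 -0.0048  0.0948] F [-7.41 -3.82  3.38]
joint 0.34566092 115 tip [0.5508416  0.05520252]
```

>>> apply_moves([
  [[0, 0, 0], [0, 0, 0], 0],
  [[0, 0, 0], [0, 0, 0], 0],
  [[0, 0, 0], [0, 0, 0], 0],
  [[0, 0, 0], [0, 0, 0], 0],
  [[0, 0, 0], [0, 0, 0], 0],
  [[0, 0, 0], [0, 0, 0], 0],
  [[0, 0, 0], [0, 0, 0], 0],
  [[0, 0, 0], [0, 0, 0], 0],
])

```text
clock: 14.93
eef_pos: [0.5573, -0.0048, 0.0948]
tool_rot: [-0.102, 0.995, -0.0, -0.003]
ft_force: [-7.6, -3.2, 3.3]
grip_width: -0.0001
grasp_force: 4.2
```

```bash
python3 -c "
from workcell import bot
print(bot.job_done())"
```

```text
the job is handed in; nothing more can be done
None
```

The lever was pressed to its stop and held for over a second, let spring fully out with the fingers off it, then pressed to the stop again and handed in while held there at about 9 N; no verdict came back on hand-in.

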